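# Clamp a rail in the drilling jig: home, touch, a quarter turn more

### The arm

A 6-joint arm with a two-finger parallel gripper is mounted at the origin on a cart in front of the work surface, level with it; the furniture and walls round the work are solid. World frame = base frame: x ahead of the robot, y to its left, z up, the work surface at z = 0. Lengths are in mm, angles in rad, forces in N, time in s.
With the tool pointing down it reaches from about 400 to 925 mm from the base axis. Payload 12.5 kg.
Tool frame: the origin (TCP) lies between the finger pads; the fingertips stand 17 mm ahead of it and the grasp point (between the pads) lies 2 mm behind it (r.tip_reach is the distance from the TCP to the fingertips, in mm); z points along the fingers, y is the line along which they close (so a half turn about z gives the same grasp; the last joint's range is limited). The gripper opens to 95 mm and grips with 3 to 60 N. Pads are 20 mm wide; open, the fingers measure 119 mm over their backs; the gripper's body (75 mm by 180 mm) begins 59 mm behind the grasp point.
Start: joints at [-1.404, 0.491, 1.559, -0, 1.092, -0.106], TCP at [168.415, -601.898, 231.661] pointing down, gripper open.
Joint ranges: [-3.1, 3.1], [-0.84, 2.19], [0.05, 2.79], [-1.13, 4.28], [0.06, 2.93], [-2.69, 2.69]. Speed limits (rad/s): [2.22, 2.22, 2.79, 3.14, 3.14, 3.14].

### API

Orientations are given as [roll, pitch, yaw] about the fixed x, y, z axes, in that order (R = Rz(yaw) Ry(pitch) Rx(roll)).
In Python, from cell import r, vision gives the robot as it stands.
- The arm moves only by the tool step_arm, never from a script. Its arguments are lists of equal length, an entry for each row: "fingers": the closure, from 0 (fully open) to 1 (shut); "linear": the shift along the world's x, y, z each as a share of 300 mm, from -1 to 1, a list of three; "twist": the turn about the world's z as a share of 60 degrees, from -1 to 1. In form: {"fingers": [fingers, ...], "linear": [[x, y, z], ...], "twist": [twist, ...]}. A call has 1 to 20 rows; each row shifts and turns the commanded pose from where the row before left it; what a row does not reach is not made up. A row lasts 1/12 s, in which the tool goes at most 41.7 mm and 7.16 degrees, less where a joint would pass 70% of its speed; a pose out of reach is approached as far as the arm can. A call with a number of a shift or a turn outside -1 to 1 is refused whole. A call with a gripper value outside its range is refused whole. The fingers move at their own pace and stop on an object; "force" is the grip in N (left out, the last holds). Time passes only in rows, so rows that do not move let the fingers close. It gives the time, the measured TCP pose, the force, the opening and the grip force at its end, in the units of the state.
- r.read_state(): the state, without advancing time (a new reading comes with each control period).
- vision.grab_frame(name): name is "scene" or "top" or "wrist"; returns a dict with "pixels" (480x640x3 uint8, red, green, blue), "fov_y" (degrees; the focal length in pixels is half the picture's height over the tangent of half this angle, whatever the lens; pixels are square), "cx", "cy" (the principal point, pixels), "xyz" and "orientation" of the camera in the world; the wrist camera has in their place "hand_eye" (4x4, takes a point from camera to tool coordinates, whose origin is the TCP and whose axes are the flange's). Camera axes: x right, y down, z forward; pixel columns grow to the right and rows downward; lengths in mm; the calibration is good to about 2 mm. The wrist camera is an equidistant fisheye: a pixel r from the principal point sees the ray r / f radians off the axis. A picture is of the moment at which its call begins: read the wrist's pose just before it. There is no depth.
- r.finish_job(): hands the job in; it is judged then, once.
The state is a dict: "t": time; "qpos": joint angles; "qd": joint speeds; "tau": joint torques, N m; "ee_pos": TCP position; "tool_rot": TCP orientation; "contact_force": force on the tool from outside, world axes, zero at the start; "torque": the same for the moment, N m; "opening": opening from 0.0 (shut) to 1.0 (fully open); "finger_force": force on a finger pad.
Only numpy, scipy, OpenCV 4.12 (cv2) and the standard library are available. Lean on these libraries where they do the work, as an engineer would, in place of code of your own. Each camera call takes 0.05 s, during which the arm holds its last target. There are 200 camera calls.

### The job

Push the tenoned rail along the jig until it is fully home against the end stop. Then turn the jig's clamp knob clockwise until its pad just touches the rail, and from there give it one quarter turn more and no tighter; let go, and leave the tin and the tall wooden spool beside the jig where they stand.

Things in the scene. Friction and masses are not known exactly. Their poses are not given: they have to be found in the camera images.
- clamp: Drilling jig, fixed on the bench: plywood base 175 x 110 x 18 mm (near edge at own x = -65 mm); two side fences, tops 36 mm up, 43 mm apart, guide the rail along own x. Dark steel arch over it at x = 30 mm, top 100 mm up, 30 mm long in x, 100 mm wide, with a brass nut on top up to 104 mm. Origin on the bench plane on the channel's centre line; x runs to the stop, z up.
- stop_face (a point): Middle of the near face of the jig's wooden end stop (80 mm wide, top 48 mm above the bench), 32 mm above the bench, at own x = 85 mm of the jig. Axes as the jig's.
- rail: Loose pale wooden rail lying in the jig's channel, underside 18 mm above the bench: 170 mm long (own x), 40 mm wide, 28 mm thick, about 0.2 kg, with a tenon 30 mm long at its far (+x) end. Origin at the centre of its underside. Home is tenon end against stop: the rail's origin is then straight above the jig's origin. It starts 20 to 40 mm short of that.
- rail_end (a point): Centre of the rail's plain near end, the face to push (40 mm wide, 18 to 46 mm above the bench), 85 mm behind the rail's origin. It overhangs the near edge of the jig's base, also when home (by 20 mm). Axes as the rail's.
- screw: Black knob on a vertical steel clamp screw above the arch, its axis 30 mm ahead of the jig's origin. Origin on the axis at mid-grip: 138 mm above the bench when own x is along the jig's x. Grip: a bar 52 mm long (own x), 14 mm thick, 24 mm high, at first -23 to 46 deg clockwise of the jig's x; neck 13 mm thick. Clockwise from above it sinks 1.27 mm a rad. Friction 0.04 N m; it stays where left.
- pad_end (a point): Lower end of the screw's thread, 75 mm below the knob's origin. Under it, on a stem locked at another length each time, a steel pad 33 mm across turns with the screw; it starts 0.5 to 5 mm above the rail (0.4 to 3.9 rad). It is sprung: at the touch, in 0.2 rad, force jumps to 12 N and torque from 0.04 to 0.1 to 0.17 N m; then force grows 6 N a quarter turn. Half a turn past touch is too tight.
- nail_tin: Open grey tin, 66 mm across, 75 mm high, to the right of the jig or beyond it; leave it alone. Origin at the centre of its underside.
- spool_1: Tall turned wooden spool, 42 mm across, 70 mm high, to the right of the jig or beyond it; leave it alone. Origin at the centre of its underside.

How it is judged:
By the outcome, as a careful person would: the job done as asked, in the order asked, and still so for the second after the job is handed in, with the robot touching nothing.
It also fails if it takes over 72 s, if anything falls off the work surface, if the arm or the gripper's body presses on something with over 40 N, if the wrist force passes 120 N, or if a joint passes its speed limit or range.

## Working session

There is one attempt and no reset: what is moved stays moved. The work goes in short steps, Python scripts to look and compute and a tool call to move; the robot and the scene stay as the last step left them, time stands still between calls to the robot, and variables do not carry over. Pictures are saved under pics/ and viewed, at most 10 in all, crops included, and the job is handed in when it is done.

Besides the shell and the picture viewer there is one more tool, called after ">>>" as name([rows], argument=value, ...), one row to a line, values as JSON. step_arm: Moves the arm, as the interface text tells. Its arguments: {"type":"object","properties":{"fingers":{"type":"array"},"linear":{"type":"array"},"twist":{"type":"array"},"force":{"type":"number"}},"required":["fingers","linear","twist"]}

```bash
mkdir -p pics; python3 - <<'E'
from cell import r, vision
import cv2,json
for n in ["scene","top"]:
    f=vision.grab_frame(n); cv2.imwrite(f"pics/{n}0.png",f["pixels"][:,:,::-1])
    print(n,{k:v for k,v in f.items() if k!="pixels"})
s=r.read_state();print(s)
E
```

```text
scene {'fov_y': 56.21553223347544, 'cx': 314.28163508513086, 'cy': 242.4038896481692, 'xyz': array([229.47851456, 577.27927418, 447.21470992]), 'orientation': array([-1.97366272, -0.02327991, -2.61228357])}
top {'fov_y': 48.49794745671776, 'cx': 324.2845268226992, 'cy': 240.23088330900373, 'xyz': array([497.38923883, -83.87340453, 947.25839905]), 'orientation': array([-2.97937142, -0.02520331, -1.60029356])}
{'t': 0.1, 'qpos': array([-1.40355681e+00,  4.91503024e-01,  1.55942649e+00, -2.68798242e-05,
        1.09169894e+00, -1.05571769e-01]), 'qd': array([-0.00086776, -0.00060148,  0.00043994, -0.00049558,  0.00046895,
        0.00164431]), 'tau': array([ 2.27859397e-03, -6.13620329e+01, -2.58606756e+01,  6.93182275e-02,
        4.70110809e-02, -3.86137253e-05]), 'ee_pos': array([ 168.39663566, -601.66191135,  231.10476892]), 'tool_rot': array([-3.14056011e+00, -8.54404966e-05,  2.72823640e-01]), 'contact_force': array([0.7066627 , 0.21985629, 0.03780338]), 'torque': array([-0.0152882 , -0.01084042, -0.0575639 ]), 'finger_force': 0.0, 'opening': 0.9976875495178382}
```

View pics/scene0.png

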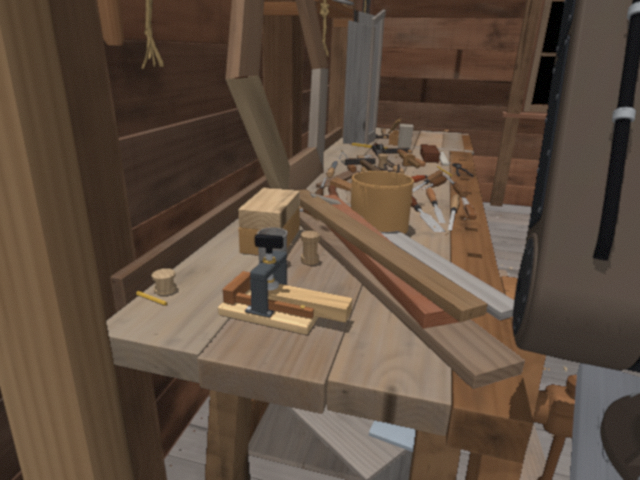

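View pics/top0.png

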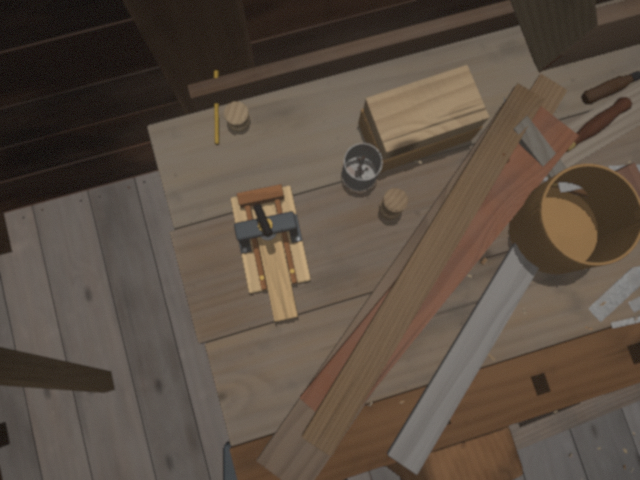

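The top view shows the jig at about (268,240), the knob at (263,220), the rail's near end at (286,318), the tin at (362,167) and spools at (394,201) and (236,117). I'll crop it to get precise corners.

```bash
cat > h.py <<'E'
import numpy as np,cv2
from cell import r,vision
from scipy.spatial.transform import Rotation as R
def ray(f,u,v):
    F=240/np.tan(np.radians(f["fov_y"]/2))
    return R.from_euler('xyz',f["orientation"]).as_matrix()@np.array([(u-f["cx"])/F,(v-f["cy"])/F,1])
def plane(f,u,v,z):
    d=ray(f,u,v);return f["xyz"]+d*(z-f["xyz"][2])/d[2]
def proj(f,p):
    F=240/np.tan(np.radians(f["fov_y"]/2))
    q=R.from_euler('xyz',f["orientation"]).as_matrix().T@(np.array(p)-f["xyz"])
    return F*q[:2]/q[2]+[f["cx"],f["cy"]]
E
python3 - <<'E'
import cv2,numpy as np
a=cv2.imread('pics/top0.png')[175:325,220:420]
cv2.imwrite('pics/c0.png',cv2.resize(a,None,fx=4,fy=4,interpolation=cv2.INTER_CUBIC))
E
```

```text
(no output)
```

View pics/c0.png

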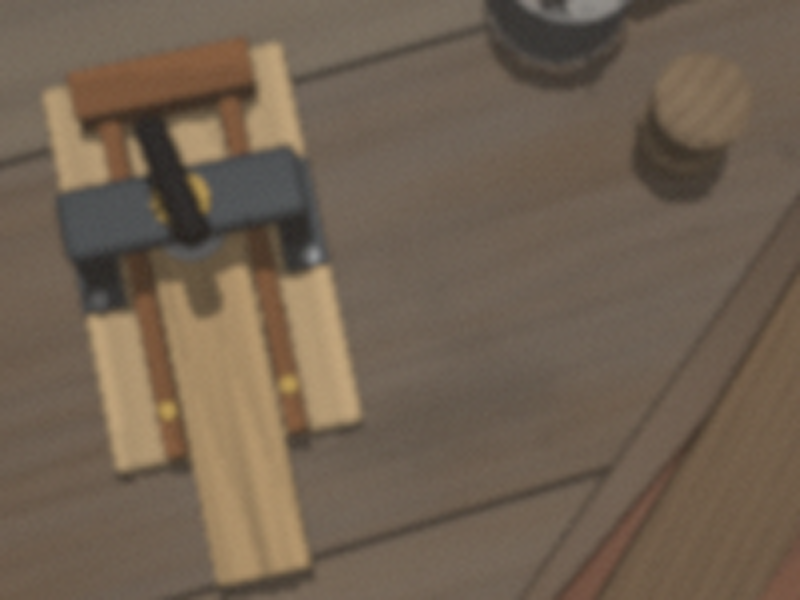

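The crop (4x, offset 220,175) shows the base corners at (117,472), (361,420), (281,42) and (44,90). The rail end edge runs (218,585)–(310,568), and the knob bar runs from (150,117) to (192,240).

```bash
python3 - <<'E'
from h import *
f=vision.grab_frame("top")
P=lambda u,v,z:plane(f,220+(u+.5)/4-.5,175+(v+.5)/4-.5,z)
nl,nr,fr,fl=[P(*c,18) for c in [(117,472),(361,420),(281,42),(44,90)]]
ax=(fr+fl-nl-nr)/2; print("len",np.linalg.norm(ax[:2]),"wid",np.linalg.norm((nl-nr)[:2]),np.linalg.norm((fl-fr)[:2]))
psi=np.arctan2(ax[1],ax[0]); ya=(nl-nr+fl-fr); print("psi",psi,np.arctan2(-ya[0],ya[1]))
c=(nl+nr+fl+fr)/4; u=np.array([np.cos(psi),np.sin(psi)]); o=c[:2]-u*22.5
print("origin",o,"dir",u)
e1,e2=P(218,583,46),P(310,567,46); e=(e1+e2)/2
print("rail end",e, "width",np.linalg.norm(e1-e2),"in jig",u@(e[:2]-o),np.array([-u[1],u[0]])@(e[:2]-o))
k1,k2=P(150,117,150),P(193,241,150);k=(k1+k2)/2;d=k1-k2
print("knob",k,"len",np.linalg.norm(d),"yaw",np.arctan2(d[1],d[0]),"in jig",u@(k[:2]-o),np.array([-u[1],u[0]])@(k[:2]-o))
for n,a,z in (("tin",(362,157),75),("spool",(395,199),70),("spoolB",(237,112),50)): print(n,plane(f,*a,z))
print(r.read_state()['tool_rot'])
E
```

```text
len 173.65693031331702 wid 108.05045448941637 107.73247014971598
psi 0.18211084763688373 0.18334189338635315
origin [633.17973667 -19.79584954] dir [0.9834636  0.18110592]
rail end [513.55681116 -42.43875878  46.        ] width 38.876568925813025 in jig -121.74555746564205 -0.6040573329156714
knob [661.90636635 -14.69023038 150.        ] len 51.022019378323336 yaw 0.314698751145947 in jig 29.17625239757724 -0.18137203545891792
tin [ 781.67206796 -178.65474437   75.        ]
spool [ 708.08119687 -232.24884045   70.        ]
spoolB [877.26020363  36.83457791  50.        ]
[-3.14077615e+00 -5.99598126e-05  2.72828884e-01]
```

The jig yaw is 0.182 and the rail needs about 36.7 mm of push. The knob yaw is 0.315. I'll approach with the tool turned half a turn, so joint 6 keeps its range for clockwise turning.

>>> step_arm([
  [0.0504,0.092,0],
  [0.0504,0.092,0],
  [0.0504,0.092,0],
  [0.0504,0.092,0],
  [0.0504,0.092,0],
  [0.0504,0.092,0],
  [0.0504,0.092,0],
  [0.0504,0.092,0],
  [0.0504,0.092,0],
  [0.0504,0.092,0],
  [0.0504,0.092,0],
  [0.0504,0.092,0],
  [0.0504,0.092,0],
  [0.0504,0.092,0],
  [0.0504,0.092,0],
  [0.0504,0.092,0],
  [0.0504,0.092,0],
  [0.0504,0.092,0],
  [0.0504,0.092,0],
  [0.0504,0.092,0],
], fingers=[1,1,1,1,1,1,1,1,1,1,1,1,1,1,1,1,1,1,1,1], twist=[0.112,0.112,0.112,0.112,0.112,0.112,0.112,0.112,0.112,0.112,0.112,0.112,0.112,0.112,0.112,0.112,0.112,0.112,0.112,0.112], force=20)

```text
t: 1.82
ee_pos: [471.3, -48.3, 231.6]
tool_rot: [3.142, -0.0, 2.624]
contact_force: [0.7, -0.4, 0.4]
opening: 0.005
finger_force: 0.0
```

>>> step_arm([
  [0,0,0],
  [0,0,0],
  [0,0,0],
  [0,0,0],
  [0,0,0],
  [0,0,0],
  [0,0,0],
], fingers=[1,1,1,1,1,1,1], twist=[0.112,0.112,0.112,0.112,0.112,0.112,0])

```text
t: 2.4
ee_pos: [470.7, -49.8, 231.6]
tool_rot: [3.141, -0.0, -2.955]
contact_force: [0.6, 0.3, 0.1]
opening: 0.005
finger_force: 0.0
```

>>> step_arm([
  [0,0,-0.11],
  [0,0,-0.11],
  [0,0,-0.11],
  [0,0,-0.11],
  [0,0,-0.11],
  [0,0,-0.11],
  [0,0,0],
], fingers=[1,1,1,1,1,1,1], twist=[0,0,0,0,0,0,0])

```text
t: 2.98
ee_pos: [468.6, -49.5, 29.1]
tool_rot: [3.138, -0.007, -2.965]
contact_force: [-0.4, -0.1, -0.8]
opening: 0.006
finger_force: 0.0
```

```bash
python3 - <<'E'
from h import *
print(r.read_state()['ee_pos'],r.read_state()['contact_force'],r.read_state()['torque'],r.read_state()['tau'])
f=vision.grab_frame("wrist"); cv2.imwrite("pics/w0.png",f["pixels"][:,:,::-1]); print(f["hand_eye"],f["fov_y"],f["cx"],f["cy"])
E
```

```text
[468.63540388 -49.45667144  29.08057015] [-0.40183742 -0.05548962 -0.83325261] [ 0.1171277  -0.05220923  0.00447078] [ 5.92247536e-02 -5.21183968e+01 -1.02872282e+01 -2.66906776e-02
 -1.53602578e+00 -2.34603568e-02]
[[-1.14766434e-04 -9.59667268e-01 -2.81138261e-01  7.86853897e+01]
 [ 9.99999457e-01 -4.01462206e-04  9.62173439e-04 -4.79173196e-01]
 [-1.03623274e-03 -2.81137998e-01  9.59666792e-01 -1.53747160e+02]
 [ 0.00000000e+00  0.00000000e+00  0.00000000e+00  1.00000000e+00]] 65.70646984690485 311.3922306608974 240.05896773317303
```

View pics/w0.png

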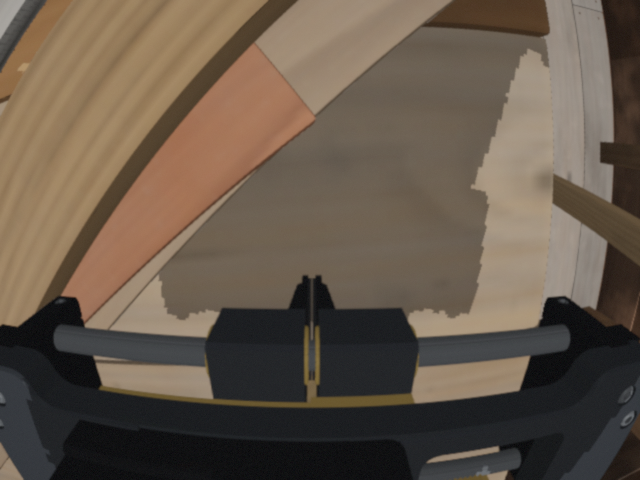

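The wrist camera looks back toward the robot and shows the closed fingers at (311,300) clear of everything. Now the push.

>>> step_arm([
  [0.0164,0.003,0],
  [0.0164,0.003,0],
  [0.0164,0.003,0],
  [0.0164,0.003,0],
  [0.0164,0.003,0],
  [0.0164,0.003,0],
  [0.0164,0.003,0],
  [0.0164,0.003,0],
  [0.0164,0.003,0],
  [0.0164,0.003,0],
  [0.0164,0.003,0],
  [0.0164,0.003,0],
  [0,0,0],
  [0,0,0],
], fingers=[1,1,1,1,1,1,1,1,1,1,1,1,1,1], twist=[0,0,0,0,0,0,0,0,0,0,0,0,0,0])

```text
t: 4.2
ee_pos: [530.2, -39.1, 33.6]
tool_rot: [-3.142, 0.001, -2.961]
contact_force: [0.2, -0.6, 0.5]
opening: 0.004
finger_force: 0.0
```

>>> step_arm([
  [0.0064,0.0012,0],
  [0.0064,0.0012,0],
  [0.0064,0.0012,0],
  [0,0,0],
  [0,0,0],
], fingers=[1,1,1,1,1], twist=[0,0,0,0,0])

```text
t: 4.62
ee_pos: [535.8, -38.0, 33.7]
tool_rot: [-3.142, 0.0, -2.961]
contact_force: [0.2, 0.5, -0.7]
opening: 0.004
finger_force: 0.0
```

>>> step_arm([
  [0.0032,0.0006,0],
  [0.0032,0.0006,0],
  [0.0032,0.0006,0],
  [0,0,0],
], fingers=[1,1,1,1], twist=[0,0,0,0])

```text
t: 4.95
ee_pos: [537.3, -37.6, 33.6]
tool_rot: [3.141, -0.003, -2.961]
contact_force: [-6.9, -3.4, 4.6]
opening: 0.004
finger_force: 3.8
```

>>> step_arm([
  [0.0032,0.0006,0],
  [0.0032,0.0006,0],
  [0,0,0],
], fingers=[1,1,1], twist=[0,0,0])

```text
t: 5.2
ee_pos: [537.3, -37.4, 33.6]
tool_rot: [3.14, -0.007, -2.961]
contact_force: [-16.6, -7.4, 10.7]
opening: 0.006
finger_force: 8.8
```

It has met firm resistance. I'll back off and check the rail.

>>> step_arm([
  [-0.0164,-0.003,0],
  [-0.0164,-0.003,0],
  [-0.05,-0.009,0],
  [-0.05,-0.009,0],
  [-0.05,-0.009,0],
  [-0.05,-0.009,0],
  [0,0,0.11],
  [0,0,0.11],
  [0,0,0.11],
  [0,0,0.11],
  [0,0,0.11],
], fingers=[1,1,1,1,1,1,1,1,1,1,1], twist=[0,0,0,0,0,0,0,0,0,0,0])

```text
t: 6.12
ee_pos: [470.3, -49.6, 200.5]
tool_rot: [-3.141, 0.001, -2.961]
contact_force: [0.1, 0.2, -0.3]
opening: 0.004
finger_force: 0.0
```

```bash
python3 - <<'E'
from h import *
f=vision.grab_frame("top"); a=f["pixels"][175:325,200:350,::-1]
cv2.imwrite('pics/t1.png',cv2.resize(a,None,fx=4,fy=4,interpolation=cv2.INTER_CUBIC))
E
```

```text
(no output)
```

View pics/t1.png

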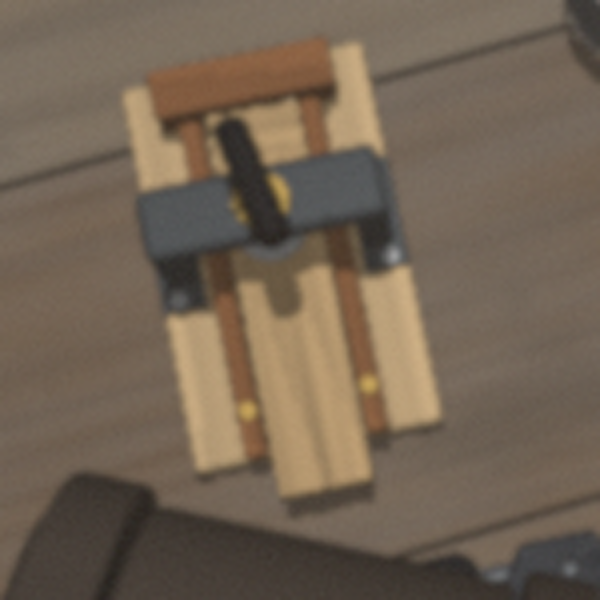

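The crop shows the rail's near end edge at (282,497)–(373,482), and the tenon appears to be up against the stop. I'll compute its position.

```bash
python3 - <<'E'
from h import *
f=vision.grab_frame("top")
P=lambda u,v,z:plane(f,200+(u+.5)/4-.5,175+(v+.5)/4-.5,z)
e=(P(282,496,46)+P(373,481,46))/2;o=np.array([633.18,-19.80]);u=np.array([.98346,.1811])
print("end in jig",u@(e[:2]-o))
d=P(231,123,150)-P(272,240,150);print((P(231,123,150)+P(272,240,150))/2,np.arctan2(d[1],d[0]))
s=r.read_state();print(s['ee_pos'],s['tool_rot'][2]+2*np.pi,s['qpos'][5],s['torque'],s['tau'][5])
E
```

```text
end in jig -85.01537967957897
[660.92430002 -14.68333775 150.        ] 0.3179280390255513
[472.3284929  -50.03654463 203.10921583] 3.322415822545937 -1.9966324977685892 [ 0.10631254 -0.15570832  0.03611147] 0.005012620385969058
```

The rail is home at -85.0. Next I'll open the fingers and go over the knob.

>>> step_arm([
  [0.1056,0.0197,0],
  [0.1056,0.0197,0],
  [0.1056,0.0197,0],
  [0.1056,0.0197,0],
  [0.1056,0.0197,0],
  [0.1056,0.0197,0],
  [0,0,0],
  [0,0,0],
  [0,0,0],
  [0,0,0],
  [0,0,0],
  [0,0,0],
], fingers=[0,0,0,0,0,0,0,0,0,0,0,0], twist=[0.065,0.065,0,0,0,0,0,0,0,0,0,0])

```text
t: 7.22
ee_pos: [660.2, -14.5, 199.0]
tool_rot: [-3.142, 0.0, -2.825]
contact_force: [-0.5, 0.5, -0.5]
opening: 0.786
finger_force: 0.0
```

```bash
python3 - <<'E'
from h import *
s=r.read_state();print(s['ee_pos'],s['tool_rot'],s['qpos'],s['torque'],s['tau'][5],s['opening'])
f=vision.grab_frame("wrist"); cv2.imwrite("pics/w1.png",f["pixels"][:,:,::-1])
E
```

```text
[660.20232814 -14.46971147 199.03387712] [-3.14154055e+00  3.53690883e-04 -2.82517408e+00] [-1.21913812e-01  5.72318150e-01  1.50208403e+00  1.17556479e-04
  1.06684811e+00 -2.00918545e+00] [ 0.11047001 -0.1580984  -0.0720359 ] -0.0017606966866878793 0.7858111917082421
```

View pics/w1.png

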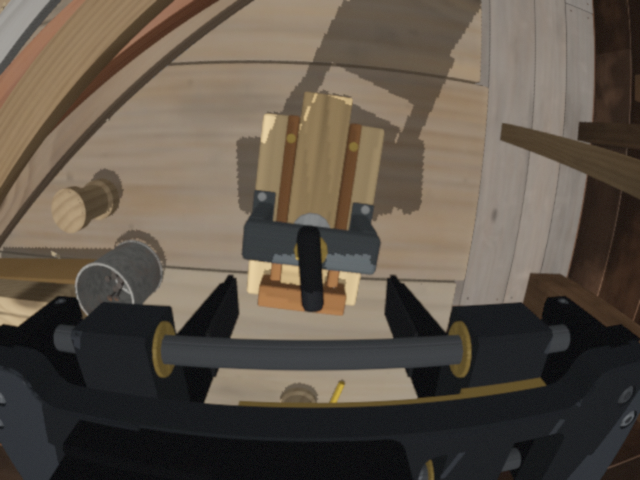

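The bar lies in the wrist view from (309,228) to (313,308), centred between the open fingers. I'll convert that to metric.

```bash
python3 - <<'E'
from h import *
s=r.read_state(); f=vision.grab_frame("wrist"); H=f["hand_eye"]
F=240/np.tan(np.radians(f["fov_y"]/2))
T=R.from_euler('xyz',s['tool_rot']).as_matrix()
# dark pixels blob near the bar
def pt(u,v,z):
    d=np.array([u-f["cx"],v-f["cy"]]);n=np.hypot(*d);th=n/F
    c=np.array([*(d/n*np.sin(th)),np.cos(th)])
    o=T@H[:3,3]+s['ee_pos'];w=T@H[:3,:3]@c
    return o+w*(z-o[2])/w[2]
g=f["pixels"].max(2);m=(g<35).astype(np.uint8);m[:, :280]=0;m[:,345:]=0;m[:222]=0;m[316:]=0
n,l,st,c=cv2.connectedComponentsWithStats(m);i=1+np.argmax(st[1:,4]);print(st[i],c[i])
ys,xs=np.where(l==i);p=np.array([pt(a,b,150)[:2] for a,b in zip(xs,ys)])
(cc,(w,h),a)=cv2.minAreaRect(p.astype(np.float32));_,V=np.linalg.eigh(np.cov(p.T));v=V[:,1];print(cc,w,h,a,np.arctan2(v[1],v[0])%np.pi, s['tool_rot'][2]%np.pi, s['ee_pos'])
E
```

```text
[ 297  226   26   77 1383] [309.71728127 259.31525669]
(657.0260620117188, -16.732868194580078) 47.83501434326172 12.787723541259766 22.03558349609375 0.3881786505058007 0.3164703594664844 [660.32180201 -14.45121754 199.0356522 ]
```

>>> step_arm([
  [0.0047,0,0],
  [0,0,-0.069],
  [0,0,-0.069],
  [0,0,-0.069],
  [0,0,0],
  [0,0,0],
  [0,0,0],
  [0,0,0],
  [0,0,0],
  [0,0,0],
  [0,0,0],
  [0,0,0],
  [0,0,0],
  [0,0,0],
  [0,0,0],
  [0,0,0],
  [0,0,0],
  [0,0,0],
  [0,0,0],
  [0,0,0],
], fingers=[0,0,0,0,0,1,1,1,1,1,1,1,1,1,1,1,1,1,1,1], twist=[0,0,0,0,0,0,0,0,0,0,0,0,0,0,0,0,0,0,0,0], force=40)

```text
t: 8.98
ee_pos: [662.1, -14.5, 136.5]
tool_rot: [-3.141, -0.0, -2.825]
contact_force: [1.0, -2.8, -1.3]
opening: 0.145
finger_force: 39.9
```

```bash
cat > st.py <<'E'
from h import *
A=[]
for i in range(3):
    s=r.read_state();A.append([*s['ee_pos'],s['tool_rot'][2]%(2*np.pi),*s['contact_force'],*s['torque'],s['tau'][5],s['qpos'][5],s['opening']*95])
    if i<2: vision.grab_frame("top")
A=np.array(A);np.set_printoptions(precision=3,suppress=True);print("t",s['t']);print("xyz,yaw",A.mean(0)[:4],"F",A.mean(0)[4:7]);print("mz",A[:,9],"tau6",A[:,10],"q6",A[-1,11],"gap",A[-1,12],"m",A[-1,7:10])
E
python3 st.py
```

```text
t 9.0833
xyz,yaw [662.116 -14.505 136.475   3.458] F [ 0.882 -2.792 -1.488]
mz [-0.     0.015  0.02 ] tau6 [0.025 0.025 0.025] q6 -2.0088678495473187 gap 14.003165658774314 m [-0.376 -0.28   0.02 ]
```

Gripped (gap 14 mm). Now I'll turn clockwise in 0.2 rad chunks, reading the torque while moving.

```bash
cat > m.py <<'E'
from cell import r
import numpy as np
s=r.read_state();print("t%.2f yaw %.3f turned %.3f mz %.3f tau6 %.3f q6 %.2f Fxyz %s z %.1f"%(s['t'],s['tool_rot'][2],3.458-s['tool_rot'][2]%(2*np.pi),s['torque'][2],s['tau'][5],s['qpos'][5],s['contact_force'].round(1),s['ee_pos'][2]))
E
python3 m.py
```

```text
t9.08 yaw -2.825 turned -0.000 mz 0.020 tau6 0.025 q6 -2.01 Fxyz [ 1.2 -3.3 -1.9] z 136.5
```

>>> step_arm([
  [0,0,-0.0004],
  [0,0,-0.0004],
], fingers=[1,1], twist=[-0.0955,-0.0955])

```text
t: 9.25
ee_pos: [662.1, -14.5, 136.2]
tool_rot: [-3.141, 0.0, -3.029]
contact_force: [0.7, -3.4, -2.7]
opening: 0.147
finger_force: 39.9
```

```bash
python3 m.py
```

```text
t9.25 yaw -3.029 turned 0.204 mz 0.031 tau6 -2.299 q6 -1.80 Fxyz [ 0.7 -3.4 -2.7] z 136.2
```

>>> step_arm([
  [0,0,-0.0004],
  [0,0,-0.0004],
], fingers=[1,1], twist=[-0.0955,-0.0955])

```text
t: 9.42
ee_pos: [662.1, -14.6, 136.0]
tool_rot: [-3.141, 0.0, 3.053]
contact_force: [2.7, -3.7, -2.7]
opening: 0.141
finger_force: 39.9
```

```bash
python3 m.py
```

```text
t9.42 yaw 3.053 turned 0.405 mz 0.043 tau6 -1.935 q6 -1.60 Fxyz [ 2.7 -3.7 -2.7] z 136.0
```

>>> step_arm([
  [0,0,-0.0004],
  [0,0,-0.0004],
], fingers=[1,1], twist=[-0.0955,-0.0955])

```text
t: 9.58
ee_pos: [662.1, -14.6, 135.7]
tool_rot: [-3.141, 0.0, 2.853]
contact_force: [1.9, -4.0, -1.8]
opening: 0.148
finger_force: 39.9
```

```bash
python3 m.py
```

```text
t9.58 yaw 2.853 turned 0.605 mz -0.016 tau6 -1.932 q6 -1.40 Fxyz [ 1.9 -4.  -1.8] z 135.7
```

>>> step_arm([
  [0,0,-0.0004],
  [0,0,-0.0004],
], fingers=[1,1], twist=[-0.0955,-0.0955])

```text
t: 9.75
ee_pos: [662.1, -14.7, 135.5]
tool_rot: [-3.141, 0.0, 2.653]
contact_force: [1.1, -3.7, -2.5]
opening: 0.145
finger_force: 39.9
```

```bash
python3 m.py
```

```text
t9.75 yaw 2.653 turned 0.805 mz -0.025 tau6 -1.932 q6 -1.20 Fxyz [ 1.1 -3.7 -2.5] z 135.5
```

Tau6 while moving is steady at -1.932, so a change of about 0.1 will mark the touch. Continuing with the same pattern.

>>> step_arm([
  [0,0,-0.0004],
  [0,0,-0.0004],
], fingers=[1,1], twist=[-0.0955,-0.0955])

```text
t: 9.92
ee_pos: [662.1, -14.7, 135.2]
tool_rot: [-3.141, 0.0, 2.453]
contact_force: [1.3, -3.4, -2.9]
opening: 0.142
finger_force: 39.9
```

```bash
python3 m.py
```

```text
t9.92 yaw 2.453 turned 1.005 mz 0.091 tau6 -1.931 q6 -1.00 Fxyz [ 1.3 -3.4 -2.9] z 135.2
```

>>> step_arm([
  [0,0,-0.0004],
  [0,0,-0.0004],
], fingers=[1,1], twist=[-0.0955,-0.0955])

```text
t: 10.08
ee_pos: [662.1, -14.8, 134.9]
tool_rot: [-3.141, 0.0, 2.253]
contact_force: [0.9, -3.9, -2.4]
opening: 0.147
finger_force: 39.9
```

```bash
python3 m.py
```

```text
t10.08 yaw 2.253 turned 1.205 mz 0.042 tau6 -1.932 q6 -0.80 Fxyz [ 0.9 -3.9 -2.4] z 134.9
```

>>> step_arm([
  [0,0,-0.0004],
  [0,0,-0.0004],
], fingers=[1,1], twist=[-0.0955,-0.0955])

```text
t: 10.25
ee_pos: [662.0, -14.8, 134.7]
tool_rot: [-3.141, 0.0, 2.053]
contact_force: [0.3, -4.6, -1.8]
opening: 0.149
finger_force: 39.9
```

```bash
python3 m.py
```

```text
t10.25 yaw 2.053 turned 1.405 mz 0.065 tau6 -1.932 q6 -0.60 Fxyz [ 0.3 -4.6 -1.8] z 134.7
```

>>> step_arm([
  [0,0,-0.0004],
  [0,0,-0.0004],
], fingers=[1,1], twist=[-0.0955,-0.0955])

```text
t: 10.42
ee_pos: [662.0, -14.8, 134.5]
tool_rot: [-3.141, 0.001, 1.853]
contact_force: [0.2, -4.6, -2.4]
opening: 0.139
finger_force: 39.9
```

```bash
python3 m.py
```

```text
t10.42 yaw 1.853 turned 1.605 mz 0.016 tau6 -1.933 q6 -0.40 Fxyz [ 0.2 -4.6 -2.4] z 134.5
```

>>> step_arm([
  [0,0,-0.0004],
  [0,0,-0.0004],
], fingers=[1,1], twist=[-0.0955,-0.0955])

```text
t: 10.58
ee_pos: [661.9, -14.8, 134.2]
tool_rot: [-3.141, 0.001, 1.653]
contact_force: [1.0, -5.3, -2.7]
opening: 0.144
finger_force: 39.9
```

```bash
python3 m.py
```

```text
t10.58 yaw 1.653 turned 1.805 mz 0.046 tau6 -1.932 q6 -0.20 Fxyz [ 1.  -5.3 -2.7] z 134.2
```

>>> step_arm([
  [0,0,-0.0004],
  [0,0,-0.0004],
], fingers=[1,1], twist=[-0.0955,-0.0955])

```text
t: 10.75
ee_pos: [661.9, -14.8, 133.9]
tool_rot: [-3.141, 0.001, 1.453]
contact_force: [0.5, -3.9, -2.0]
opening: 0.144
finger_force: 39.9
```

```bash
python3 m.py
```

```text
t10.75 yaw 1.453 turned 2.005 mz 0.028 tau6 -1.933 q6 -0.00 Fxyz [ 0.5 -3.9 -2. ] z 133.9
```

>>> step_arm([
  [0,0,-0.0004],
  [0,0,-0.0004],
], fingers=[1,1], twist=[-0.0955,-0.0955])

```text
t: 10.92
ee_pos: [661.9, -14.8, 133.6]
tool_rot: [-3.141, 0.001, 1.253]
contact_force: [-0.5, -5.1, -1.6]
opening: 0.146
finger_force: 39.9
```

```bash
python3 m.py
```

```text
t10.92 yaw 1.253 turned 2.205 mz 0.045 tau6 -1.933 q6 0.20 Fxyz [-0.5 -5.1 -1.6] z 133.6
```

>>> step_arm([
  [0,0,-0.0004],
  [0,0,-0.0004],
], fingers=[1,1], twist=[-0.0955,-0.0955])

```text
t: 11.08
ee_pos: [661.8, -14.8, 133.4]
tool_rot: [-3.141, 0.001, 1.053]
contact_force: [-0.4, -5.0, -2.3]
opening: 0.14
finger_force: 39.9
```

```bash
python3 m.py
```

```text
t11.08 yaw 1.053 turned 2.405 mz 0.042 tau6 -1.933 q6 0.40 Fxyz [-0.4 -5.  -2.3] z 133.4
```

>>> step_arm([
  [0,0,-0.0004],
  [0,0,-0.0004],
], fingers=[1,1], twist=[-0.0955,-0.0955])

```text
t: 11.25
ee_pos: [661.8, -14.8, 133.2]
tool_rot: [-3.141, 0.001, 0.853]
contact_force: [0.3, -4.6, -1.0]
opening: 0.148
finger_force: 39.9
```

```bash
python3 m.py
```

```text
t11.25 yaw 0.853 turned 2.605 mz 0.101 tau6 -1.933 q6 0.60 Fxyz [ 0.3 -4.6 -1. ] z 133.2
```

>>> step_arm([
  [0,0,-0.0004],
  [0,0,-0.0004],
], fingers=[1,1], twist=[-0.0955,-0.0955])

```text
t: 11.42
ee_pos: [661.7, -14.7, 133.0]
tool_rot: [-3.142, 0.001, 0.653]
contact_force: [-0.8, -5.0, -2.2]
opening: 0.145
finger_force: 39.9
```

```bash
python3 m.py
```

```text
t11.42 yaw 0.653 turned 2.805 mz 0.195 tau6 -1.840 q6 0.80 Fxyz [-0.8 -5.  -2.2] z 133.0
```

Tau6 jumped by 0.093 at 2.805 rad, so the touch is between 2.605 and 2.805. Single rows next, to see the ramp's shape.

>>> step_arm([
  [0,0,-0.0004],
], fingers=[1], twist=[-0.0955])

```text
t: 11.5
ee_pos: [661.7, -14.7, 132.8]
tool_rot: [3.142, 0.001, 0.553]
contact_force: [-0.6, -4.7, -0.9]
opening: 0.143
finger_force: 39.9
```

```bash
python3 m.py
```

```text
t11.50 yaw 0.553 turned 2.905 mz 0.118 tau6 -1.842 q6 0.90 Fxyz [-0.6 -4.7 -0.9] z 132.8
```

>>> step_arm([
  [0,0,-0.0004],
], fingers=[1], twist=[-0.0955])

```text
t: 11.58
ee_pos: [661.7, -14.7, 132.7]
tool_rot: [3.141, 0.001, 0.453]
contact_force: [-1.0, -4.5, -1.6]
opening: 0.148
finger_force: 39.9
```

```bash
python3 m.py
```

```text
t11.58 yaw 0.453 turned 3.005 mz 0.129 tau6 -1.841 q6 1.00 Fxyz [-1.  -4.5 -1.6] z 132.7
```

>>> step_arm([
  [0,0,-0.0004],
  [0,0,-0.0004],
], fingers=[1,1], twist=[-0.0955,-0.0955])

```text
t: 11.75
ee_pos: [661.7, -14.7, 132.4]
tool_rot: [3.141, 0.001, 0.253]
contact_force: [-1.5, -4.2, -2.1]
opening: 0.146
finger_force: 39.9
```

```bash
python3 m.py
```

```text
t11.75 yaw 0.253 turned 3.205 mz 0.130 tau6 -1.837 q6 1.20 Fxyz [-1.5 -4.2 -2.1] z 132.4
```

>>> step_arm([
  [0,0,-0.0004],
  [0,0,-0.0004],
], fingers=[1,1], twist=[-0.0955,-0.0955])

```text
t: 11.92
ee_pos: [661.7, -14.6, 132.2]
tool_rot: [3.141, 0.001, 0.053]
contact_force: [-0.5, -3.1, -2.3]
opening: 0.145
finger_force: 39.9
```

```bash
python3 m.py
```

```text
t11.92 yaw 0.053 turned 3.405 mz 0.111 tau6 -1.831 q6 1.40 Fxyz [-0.5 -3.1 -2.3] z 132.2
```

The jump had already finished by 2.805, so the touch is at about 2.63 and the target is about 4.20. 0.8 rad remains.

>>> step_arm([
  [0,0,-0.0004],
  [0,0,-0.0004],
  [0,0,-0.0004],
  [0,0,-0.0004],
  [0,0,-0.0004],
  [0,0,-0.0004],
  [0,0,-0.0004],
  [0,0,-0.0004],
  [0,0,0],
  [0,0,0],
], fingers=[1,1,1,1,1,1,1,1,1,1], twist=[-0.0955,-0.0955,-0.0955,-0.0955,-0.0955,-0.0955,-0.0955,-0.0945,0,0])

```text
t: 12.75
ee_pos: [661.7, -14.4, 131.2]
tool_rot: [3.141, 0.001, -0.738]
contact_force: [-1.0, -3.1, -2.6]
opening: 0.144
finger_force: 39.9
```

```bash
python3 m.py
```

```text
t12.75 yaw -0.738 turned -2.087 mz -0.101 tau6 0.440 q6 2.19 Fxyz [-1.  -3.1 -2.6] z 131.2
```

Turned 4.196 rad. I'll release and rise.

>>> step_arm([
  [0,0,0],
  [0,0,0],
  [0,0,0],
  [0,0,0],
  [0,0,0],
  [0,0,0],
  [0,0,0],
  [0,0,0],
  [0,0,0.05],
  [0,0,0.1],
  [0,0,0.1],
  [0,0,0.1],
  [0,0,0.1],
  [-0.1,0,0],
  [-0.1,0,0],
  [-0.1,0,0],
], fingers=[0,0,0,0,0,0,0,0,0,0,0,0,0,0,0,0], twist=[0,0,0,0,0,0,0,0,0,0,0,0,0,0,0,0])

```text
t: 14.08
ee_pos: [570.9, -14.2, 266.7]
tool_rot: [-3.141, -0.001, -0.741]
contact_force: [-0.1, -1.2, -0.2]
opening: 0.997
finger_force: 0.0
```

>>> step_arm([
  [-0.1,0,0],
  [-0.1,0,0],
  [-0.1,0,0],
  [0,0,0],
  [0,0,0],
], fingers=[0,0,0,0,0], twist=[0,0,0,0,0])

```text
t: 14.5
ee_pos: [481.5, -14.3, 267.3]
tool_rot: [-3.141, -0.001, -0.741]
contact_force: [0.2, -0.2, -0.6]
opening: 1.002
finger_force: 0.0
```

```bash
python3 - <<'E'
from h import *
f=vision.grab_frame("top"); a=f["pixels"][150:350,200:420,::-1]
cv2.imwrite('pics/t2.png',cv2.resize(a,None,fx=3,fy=3,interpolation=cv2.INTER_CUBIC))
E
```

```text
(no output)
```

View pics/t2.png

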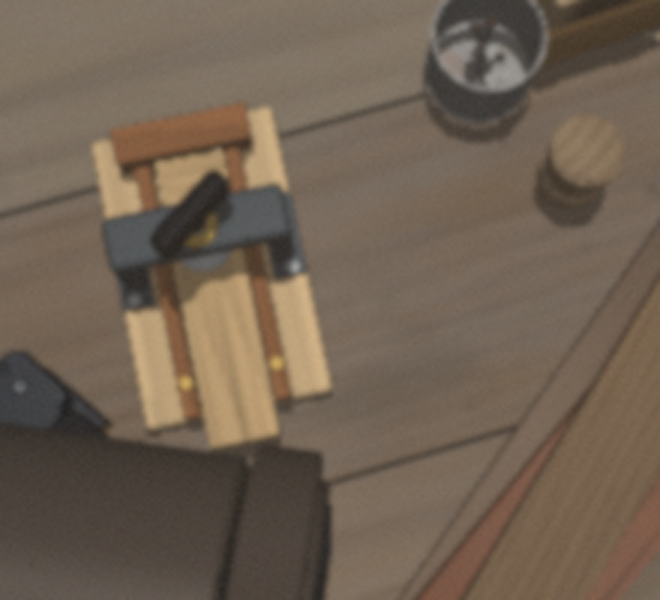

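The knob bar now lies from (165,247) to (216,180), matching the tool's final yaw. The rail end at (208,447)–(280,435) hasn't moved, and the tin and spool stand where they were. Handing in.

```bash
python3 -c "
from cell import r
print(r.finish_job())"
```

```text
the job is handed in; nothing more can be done
None
```

The job is handed in at about 14.5 s. The rail is home against the stop. The clamp is a quarter turn past the touch, which I read from the torque jump as about 2.63 rad, give or take 0.1 rad. The knob is released, and the tin and spool were not touched.

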